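# Free the seized roll spindle and stand it on the rest plate

## Robot

A 6-joint arm with a two-finger parallel gripper is mounted at the origin on the work surface. World frame = base frame: x ahead of the robot, y to its left, z up, the work surface at z = 0. Lengths are in m, angles in rad, forces in N, time in s.
With the tool pointing down it reaches from about 0.35 to 0.85 m from the base axis. Payload 8.1 kg.
Tool frame: the origin (TCP) lies on the centre line of the jaws, within the pads' length; the fingertips stand 19 mm ahead of it and the grasp point (between the pads) is the TCP (robot.tips_ahead is the distance from the TCP to the fingertips, in m); y points along the fingers, z is the direction in which the jaws open and shut, and the axes are right-handed (so a half turn about y gives the same grasp; the last joint's range is limited). The gripper opens to 93 mm and grips with 3 to 60 N. Pads are 15 mm wide; open, the fingers measure 128 mm over their backs; the gripper's body (75 mm by 188 mm) begins 65 mm behind the grasp point.
Start: joints at [-1.247, 0.13, 1.488, -0, 1.523, -0.085], TCP at [0.239, -0.551, 0.238] pointing down, gripper open.
Joint ranges: [-2.96, 2.96], [-0.89, 2.26], [0.02, 2.5], [-1.34, 4.48], [0, 2.73], [-2.66, 2.66]. Speed limits (rad/s): [2.39, 2.39, 2.79, 3.14, 3.14, 3.14].

## Interface

Orientations are given as a rotation vector (axis times angle).
In Python, from plant import robot, imaging, models gives the robot as it stands.
- The arm moves only by the tool carry_out, never from a script. Its argument "motion" is one flat list of numbers, 7 for each row, row after row: the shift along the tool's x, y, z in m, then the turn, a rotation vector about the tool's x, y, z in degrees, then the opening, from -1 (shut) to 1 (fully open). A call has exactly 5 rows; each row shifts and turns the pose as measured when the row begins, along the tool's axes as they then stand; what a row does not reach is not made up. A row lasts 1/10 s, in which the tool goes at most 50 mm and 8.59 degrees, less where a joint would pass 70% of its speed; a pose out of reach is approached as far as the arm can. A call is refused whole if a number of a shift passes 0.05 or a number of a turn 8.59, either way. A call with a gripper value outside its range is refused whole. The fingers move at their own pace and stop on an object; "squeeze" is the grip in N (left out, the last holds). Time passes only in rows, so rows that do not move let the fingers close, or fill a call up. It gives the time, the measured TCP pose, the force and the opening at its end, in the units of the state.
- robot.read_state(): the state, without advancing time (a new reading comes with each control period).
- imaging.read_camera(name): name is "scene" or "top"; returns the picture (400x640x3 uint8, blue, green, red); there is no depth.
- imaging.camera_model(name): a dict with "K" (3x3 intrinsics, pixels), "position" and "orientation" of the camera in the world. Camera axes: x right, y down, z forward; pixel columns grow to the right and rows downward; lengths in m; the calibration is good to about 2 mm. A picture is of the moment at which its call begins. camera_model takes no time and is no camera call.
- robot.close_job(): hands the job in, once; it reports no verdict.
Trained networks look in the newest picture that a camera, given by its name, has taken for a name from the list of things; names that differ only in an ending like _2 or _b are one class to them, and where a whole thing is asked for, a point or a joint stands for the part that bears it (a point fixed in the world has none). Each returns a list of dicts, best first, with "confidence" (0 to 1); they miss things now and then, are a little off and sometimes report something else, mostly with a low value. They report only what shows in the picture. A call takes as long as a camera call. They do not tell look-alikes from the thing itself.
- models.outline_of(camera, thing): "pixels" (400x640 bool, what is visible of it) and "pixel" ([column, row] in pixels, amid what is visible of it).
The state is a dict: "t": time; "q": joint angles; "dq": joint speeds; "joint_torque": joint torques, N m; "tool_pos": TCP position; "orientation": TCP orientation; "force": force on the tool from outside, world axes, zero at the start; "wrist_torque": the same for the moment, N m; "opening": finger opening in m.
Only numpy, scipy, OpenCV 4.12 (cv2) and the standard library are available. Lean on these libraries where they do the work, as an engineer would, in place of code of your own. Each camera call takes 0.05 s, during which the arm holds its last target.

## Task

The spindle has seized in the jaws of the bench roll stand, and a straight pull only lifts the whole stand base. Twist the spindle back and forth by its wing handle while pulling gently upwards until it comes out, without heaving the base off its bed. Then stand it upright on its narrow foot on the flat steel rest plate, putting it down before letting go, so that it stays without wobbling, and leave the other things where they are.

Things in the scene. Friction and masses are not known exactly. Their poses are not given: they have to be found in the camera images.
- spindle: steel spindle, 170 mm tall, 0.3 to 0.55 kg, upright in the roll stand base at the start. Origin: centre of its flat foot (underside); z up along it. Round shank 30 mm in diameter from 0 to 124 mm, a disc 48 mm in diameter from 124 to 130 mm, then the wing handle to 170 mm. It stands on the 30 mm foot and topples at about 9 degrees.
- spindle_handle (a point): centre of the spindle's flat wing handle, on its axis 150 mm above the foot: the place to grip, across its thickness. Handle: 70 mm long (spindle x), 14 mm thick (spindle y), 40 mm high (from 20 mm below to 20 mm above this point; the disc is right below it)
- base_mouth (a point): centre of the bore's open top in the roll stand base, 72 mm above the table; z up, x and y along the base's sides; at the start the handle lies along x and the foot is 50 mm below. Base: grey block 140 x 140 x 66 mm, 2.2 kg, square bore 44 mm wide, 50 mm deep. It sits on two dowels of a fixed bed plate (170 x 170 x 6 mm): they stop it turning or sliding, but it can be lifted off
- jaws (a point): middle of the four rubber-faced spring jaws that pinch the shank in the bore, 30 mm below the bore's top. They let go once the foot has risen 32 mm. Till then a straight pull meets 28 to 42 N, more than the base weighs; a twist takes 0.4 to 0.65 N m. While it is turning it comes up easily: rising 3 to 4 mm per radian takes about 10 N. Sweep 0.5 rad to either side, many times; the handle lags in the grip
- roll_base (a joint): how far the roll stand base has been lifted off its bed plate (m); 0 at rest
- rest_plate: flat dark steel plate fixed on the table, 140 x 140 mm, 10 mm thick; origin at the centre of its underside, its top 10 mm higher; z up, x and y along its sides
- carton: bystander: closed cardboard carton 150 x 110 x 60 mm, origin at the centre of its underside
- tape_roll: bystander: clear tape roll lying flat, 100 mm in diameter, 48 mm high, origin at the centre of its underside
- core: bystander: empty cardboard roll core standing on end, 90 mm in diameter, 90 mm high, origin at the centre of its underside
Not all that is in view belongs to the job. Of the things that look like the spindle, the middle-sized one is meant.

How it is judged:
On the way, in this order (a step that is already met when the one before it is completed fails the run):
1. the spindle, still in the jaws, is twisted at least 8 degrees to one side (angle between the x axis of spindle and the x axis of base_mouth, either way round above 0.14 rad and z of spindle in the frame of base_mouth below -0.022 m).
2. still in the jaws, it is twisted back to within 4.5 degrees of its first direction (angle between the x axis of spindle and the x axis of base_mouth, either way round below 0.08 rad and z of spindle in the frame of base_mouth below -0.018 m).
3. the spindle's foot is clear above the base (z of spindle in the frame of base_mouth above 0.002 m), for 0.05 s.
At the end, for the whole second after the job is handed in: the spindle stands upright (within 3 degrees) and still on its foot on the rest plate, its axis at least 10 mm inside the plate's edges (within 60 mm of its centre along each side), let go; the roll stand base sits down on its bed (within 3 mm) (angle between spindle's own z axis and vertical below 0.05 rad and z of spindle in the frame of rest_plate between 0.007 and 0.013 m and x of spindle in the frame of rest_plate between -0.06 and 0.06 m and y of spindle in the frame of rest_plate between -0.06 and 0.06 m and linear speed of spindle below 0.02 m/s and angular speed of spindle below 0.1 rad/s and value of joint roll_base below 0.003 m); the robot touches nothing.
It fails at once if the roll stand base is lifted more than 6 mm off its bed (value of joint roll_base above 0.006 m).
It fails at once if the spindle is let go over the rest plate with its foot more than 12 mm above it (z of spindle in the frame of rest_plate above 0.022 m and horizontal distance between spindle and rest_plate below 0.09 m and contact force between spindle and the fingers below 0.05 N).
It fails at once if the spindle is toppled (tilted over 30 degrees) (angle between spindle's own z axis and vertical above 0.52 rad).
It fails at once if the carton, the tape roll or the cardboard core is moved more than 30 mm (distance of any of carton, tape_roll, core from where it was at the start of the episode above 0.03 m).
It also fails if it takes over 72 s, if anything falls off the work surface, if the arm or the gripper's body presses on something with over 40 N, if the wrist force passes 120 N, or if a joint passes its speed limit or range.

## Working session

There is one attempt and no reset: what is moved stays moved. The work goes in short steps, Python scripts to look and compute and a tool call to move; the robot and the scene stay as the last step left them, time stands still between calls to the robot, and variables do not carry over. Pictures are saved under pics/ and viewed, and the job is handed in when it is done.

Besides the shell and the picture viewer there is one more tool, called as name(argument=value, ...) on one line, values as JSON. carry_out: Moves the arm, as the interface text tells. Its arguments: {"type":"object","properties":{"motion":{"type":"array","items":{"type":"number"}},"squeeze":{"type":"number"}},"required":["motion"]}

```bash
mkdir -p pics; ls; python3 - <<'E'
from plant import robot, imaging, models
import cv2
for n in("scene","top"):
    im=imaging.read_camera(n); cv2.imwrite(f"pics/{n}0.png",im)
    print(n,imaging.camera_model(n))
    for th in("spindle","roll_base","rest_plate","carton","tape_roll","core"):
        try:
            for d in models.outline_of(n,th)[:4]: print(th,round(d["confidence"],2),d["pixel"],d["pixels"].sum())
        except Exception as e: print(th,e)
print(robot.read_state())
E
```

```text
pics
scene {'K': array([[505.72875235,   0.        , 308.49622575],
       [  0.        , 505.72875235, 194.57872726],
       [  0.        ,   0.        ,   1.        ]]), 'position': array([ 1.02172835, -0.30813167,  1.04916525]), 'orientation': array([-2.34746992, -1.24031575,  0.35130311])}
spindle 0.89 [303.0, 174.5] 782
spindle 0.69 [258.5, 117.9] 1351
spindle 0.62 [379.0, 175.8] 370
spindle 0.59 [304.9, 207.3] 3584
roll_base 0.85 [306.5, 207.0] 3522
rest_plate 0.56 [167.2, 255.9] 3601
carton 0.7 [401.3, 141.4] 3191
tape_roll 0.79 [439.0, 243.8] 1468
core 0.95 [322.2, 313.4] 1540
top {'K': array([[412.76189727,   0.        , 322.80401625],
       [  0.        , 412.76189727, 203.38688778],
       [  0.        ,   0.        ,   1.        ]]), 'position': array([ 0.37313172, -0.00775659,  1.10505566]), 'orientation': array([-2.12895137,  2.0916289 , -0.21242536])}
spindle 0.93 [321.6, 301.0] 787
spindle 0.6 [318.7, 218.3] 414
spindle 0.5 [257.2, 198.4] 252
roll_base 0.57 [320.6, 230.2] 2636
rest_plate 0.58 [443.4, 256.9] 2862
carton 0.68 [211.9, 223.1] 2804
tape_roll 0.85 [260.8, 122.5] 893
core 0.75 [264.4, 123.0] 786
core 0.58 [377.3, 127.2] 971
{'t': 0.7, 'q': array([-1.24740800e+00,  1.30373389e-01,  1.48819873e+00,  2.55112576e-05,
        1.52298529e+00, -8.54190589e-02]), 'dq': array([-0.00170822,  0.00108121, -0.00075286, -0.00118438, -0.00063745,
       -0.00090886]), 'joint_torque': array([-2.14574852e-04, -5.59592128e+01, -4.91945994e+01,  7.69766397e-02,
        2.26370723e-02, -1.11171727e-05]), 'tool_pos': array([ 0.23853179, -0.5505619 ,  0.23765182]), 'orientation': array([-0.41382204,  1.99637717, -1.99644234]), 'force': array([-0.56857957, -0.59188724,  0.55413058]), 'wrist_torque': array([-0.01558431,  0.0491031 , -0.02198261]), 'opening': 0.0929072873657133}
```

View pics/scene0.png

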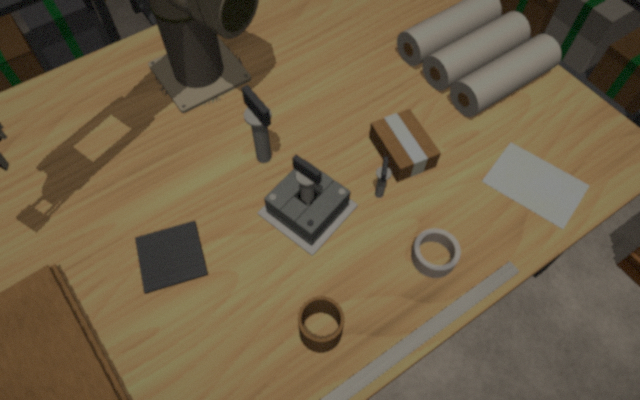

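View pics/top0.png

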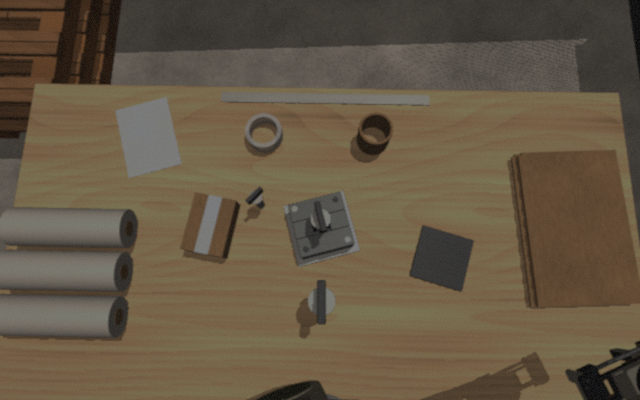

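```bash
cat > h.py <<'E'
import numpy as np, cv2
from scipy.spatial.transform import Rotation as R
from plant import robot, imaging, models
def cam(n):
    c=imaging.camera_model(n); return c["K"],np.array(c["position"]),R.from_rotvec(c["orientation"]).as_matrix()
def proj(n,P):
    K,p,M=cam(n); q=(np.atleast_2d(P)-p)@M; q=q@K.T; return q[:,:2]/q[:,2:]
def back(n,px,z):
    K,p,M=cam(n); px=np.atleast_2d(px); d=np.c_[px,np.ones(len(px))]@np.linalg.inv(K).T@M.T
    return p+d*((z-p[2])/d[:,2])[:,None]
def box(x,y,yaw,lx,ly,z0,z1):
    c,s=np.cos(yaw),np.sin(yaw)
    return np.array([[x+c*a-s*b,y+s*a+c*b,z] for z in(z0,z1) for a,b in((lx/2,ly/2),(-lx/2,ly/2),(-lx/2,-ly/2),(lx/2,-ly/2))])
E
python3 - <<'E'
from h import *
for n in("scene","top"):
    im=cv2.imread(f"pics/{n}0.png")
    for nm,(cx,cy) in {"base":(307,203) if n=="scene" else (320,228)}.items():
        c=im[cy-60:cy+60,cx-75:cx+75]; cv2.imwrite(f"pics/{n}_z.png",cv2.resize(c,None,fx=5,fy=5,interpolation=cv2.INTER_CUBIC))
print(back("top",[[320,218]],.19),back("scene",[[307,168]],.18))
print("plate",back("top",[[443.4,256.9]],.01),back("scene",[[170.5,256]],.01))
print("core,tape,carton",back("top",[[375,134],[263,133],[211,227],[321,301],[257,198]],[.05,.05,.06,.2,.1] if 0 else .06))
E
```

```text
[[0.53074029 0.00475421 0.19      ]] [[0.5390251 0.0040136 0.18     ]]
plate [[ 0.46344242 -0.3200576   0.01      ]] [[ 0.46669087 -0.31759955  0.01      ]]
core,tape,carton [[ 7.83922446e-01 -1.36387240e-01  6.00000000e-02]
 [ 7.81768710e-01  1.63991940e-01  6.00000000e-02]
 [ 5.24921104e-01  2.84935578e-01  6.00000000e-02]
 [ 3.45745759e-01  3.09225947e-05  6.00000000e-02]
 [ 6.02910304e-01  1.71039193e-01  6.00000000e-02]]
```

View pics/top_z.png

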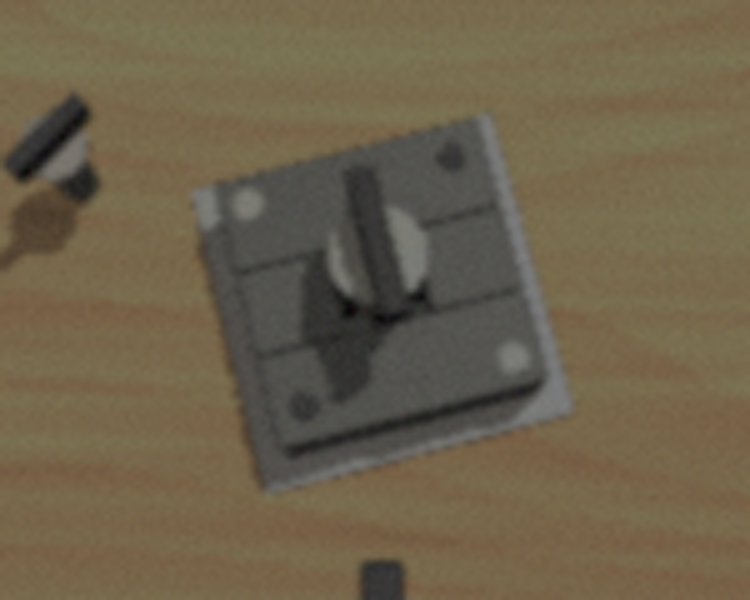

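View pics/scene_z.png

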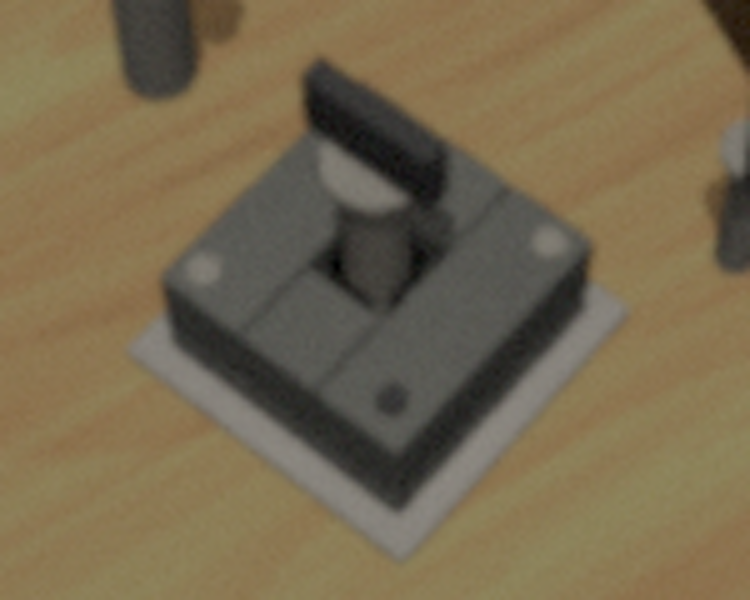

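```bash
cat > fit.py <<'E'
from h import *
from scipy.optimize import least_squares
T=lambda L:[(245+u/5-.4,168+v/5-.4) for u,v in L]
S=lambda L:[(232+u/5-.4,143+v/5-.4) for u,v in L]
def fit(lx,ly,z,obs,init):
    # obs: list (cam, z, l, px)
    def match(x0):
        out=[]
        for n,zz,l,px in obs:
            B=proj(n,box(*x0,l,l,zz,zz)[:4]); px=np.array(px)
            out.append([np.argmin(np.linalg.norm(B-p,axis=1)) for p in px])
        return out
    m=match(init)
    f=lambda x:np.concatenate([(proj(n,box(*x,l,l,zz,zz)[i])-np.array(px)).ravel() for (n,zz,l,px),i in zip(obs,m)])
    r=least_squares(f,init,loss="soft_l1"); return r.x,np.round(r.fun.reshape(-1,2),1)
bt=("top",.072,.14,T([(215,190),(483,120),(545,380),(290,452)]))
bs=("scene",.072,.14,S([(165,285),(590,245),(400,455)]))
pt=("top",.006,.17,T([(190,188),(490,113),(573,410),(267,492)]))
ps=("scene",.006,.17,S([(130,348),(400,560),(628,312)]))
for o in ([bt,pt],[bs,ps],[bt,pt,bs,ps]): 
    x,r=fit(0,0,0,o,[.52,0,.2]); print(x,np.degrees(x[2])); print(r.tolist())
# handle top view ends
a=back("top",T([(360,167),(393,314)]),.192); print(a,np.degrees(np.arctan2(*(a[0]-a[1])[[1,0]])), np.linalg.norm(a[0]-a[1]))
E
python3 fit.py
```

```text
[0.53606232 0.00421484 0.27540046] 15.779284169157265
[[-0.3, -1.0], [-1.0, -0.6], [1.2, -0.1], [-1.9, -0.1], [0.2, 0.4], [0.5, -0.1], [0.8, 0.7], [-0.1, 0.7]]
[0.53812407 0.00369101 0.27248231] 15.612086380276608
[[-1.4, -1.8], [1.6, -0.6], [-0.5, 0.4], [-1.0, 0.4], [0.5, 0.9], [1.2, -0.3]]
[0.53684613 0.00390168 0.27488053] 15.749494238440949
[[-0.2, -1.3], [-0.9, -0.9], [1.4, -0.4], [-1.8, -0.5], [0.3, 0.1], [0.6, -0.4], [0.9, 0.4], [0.0, 0.4], [-1.6, -2.2], [1.3, -1.1], [-0.7, -0.1], [-1.2, 0.1], [0.3, 0.5], [0.9, -0.9]]
[[ 0.56926535  0.0131784   0.192     ]
 [ 0.50249019 -0.00295181  0.192     ]] 13.580224417986464 0.06869575354726877
```

```bash
cat >> h.py <<'E'
def axes(): 
    s=robot.read_state(); return s,R.from_rotvec(s["orientation"]).as_matrix()
def to(target,yaw=None):
    s,M=axes(); d=np.array(target)-s["tool_pos"]
    print("t",round(s["t"],2),"pos",np.round(s["tool_pos"],4),"F",np.round(s["force"],1),"T",np.round(s["wrist_torque"],2),"open",round(s["opening"],4),"q",np.round(s["q"],2))
    print("tool shift mm",np.round(M.T@d*1000,1))
    zy=np.degrees(np.arctan2(M[1,2],M[0,2])); print("jaw dir yaw deg",round(zy,2),"y axis",np.round(M[:,1],4))
E
python3 - <<'E'
from h import *
to([.537,.0045,.28]); print(axes()[1].round(3))
E
cat > fit2.py <<'E'
from h import *
im=cv2.imread("pics/top0.png"); g=cv2.cvtColor(im,cv2.COLOR_BGR2GRAY)
o=[]
for n in("top","scene"):
    imaging.read_camera(n)
    for d in models.outline_of(n,"rest_plate")[:1]:
        m=d["pixels"].astype(np.uint8); c=max(cv2.findContours(m,0,2)[0],key=cv2.contourArea)
        b=cv2.boxPoints(cv2.minAreaRect(c)) if n=="top" else cv2.approxPolyDP(cv2.convexHull(c),6,True)[:,0]
        w=back(n,b,.01)[:,:2]; print(n,w.round(3).tolist(),w.mean(0))
E
python3 fit2.py
```

```text
t 0.7 pos [ 0.2385 -0.5506  0.2377] F [-0.6 -0.6  0.6] T [-0.02  0.05 -0.02] open 0.0929 q [-1.25  0.13  1.49  0.    1.52 -0.09]
tool shift mm [-494.5  -42.4 -390.7]
jaw dir yaw deg -66.58 y axis [ 0. -0. -1.]
[[-0.918  0.     0.398]
 [-0.398 -0.    -0.918]
 [-0.    -1.     0.   ]]
top [[0.409, -0.226], [0.547, -0.264], [0.514, -0.402], [0.378, -0.361]] [ 0.46175461 -0.31342192]
scene [[0.419, -0.236], [0.547, -0.271], [0.512, -0.4], [0.384, -0.364]] [ 0.46549703 -0.3179703 ]
```

carry_out(motion=[-0.035,-0.008,-0.028,0,0,0,1,-0.035,-0.008,-0.028,0,0,0,1,-0.035,-0.008,-0.028,0,0,0,1,-0.035,-0.008,-0.028,0,0,0,1,-0.035,-0.008,-0.028,0,0,0,1], squeeze=60)

```text
t: 1.4
tool_pos: [0.3431, -0.3498, 0.2756]
orientation: [-0.408, 2.006, -1.999]
force: [0.5, -1.0, 0.4]
opening: 0.0931
```

carry_out(motion=[-0.035,-0.008,-0.028,0,0,0,1,-0.035,-0.008,-0.028,0,0,0,1,-0.035,-0.008,-0.028,0,0,0,1,-0.035,-0.008,-0.028,0,0,0,1,-0.035,0,-0.028,0,7.7,0,1])

```text
t: 1.9
tool_pos: [0.4519, -0.1469, 0.312]
orientation: [-0.281, 2.075, -2.075]
force: [0.8, -0.0, -0.6]
opening: 0.0934
```

```bash
python3 - <<'E'
from h import *
to([.537,.0045,.25])
E
```

```text
t 1.9 pos [ 0.4519 -0.1469  0.312 ] F [ 0.8 -0.  -0.6] T [-0.08 -0.04 -0.05] open 0.0934 q [-0.42 -0.23  1.71  0.    1.67  0.88]
tool shift mm [-122.4   62.4 -123. ]
jaw dir yaw deg -74.42 y axis [ 2.9e-03  6.0e-04 -1.0e+00]
```

carry_out(motion=[-0.032,0.006,-0.032,0,0,0,1,-0.032,0.01,-0.032,0,0,0,1,-0.032,0.01,-0.032,0,0,0,1,-0.03,0.01,-0.03,0,0,0,1,0,0,0,0,0,0,1])

```text
t: 2.4
tool_pos: [0.5446, 0.0196, 0.2774]
orientation: [-0.274, 2.071, -2.073]
force: [0.1, 0.3, -0.9]
opening: 0.0928
```

```bash
python3 - <<'E'
from h import *
to([.537,.0045,.25])
for n in("scene","top"):
    im=imaging.read_camera(n); cv2.imwrite(f"pics/{n}1.png",im)
E
```

```text
t 2.4 pos [0.5446 0.0196 0.2774] F [ 0.1  0.3 -0.9] T [-0.01  0.03 -0.04] open 0.0928 q [-0.06 -0.04  1.59  0.    1.58  1.24]
tool shift mm [11.7 27.3 12.5]
jaw dir yaw deg -74.42 y axis [ 8.8e-03  1.0e-04 -1.0e+00]
```

View pics/scene1.png

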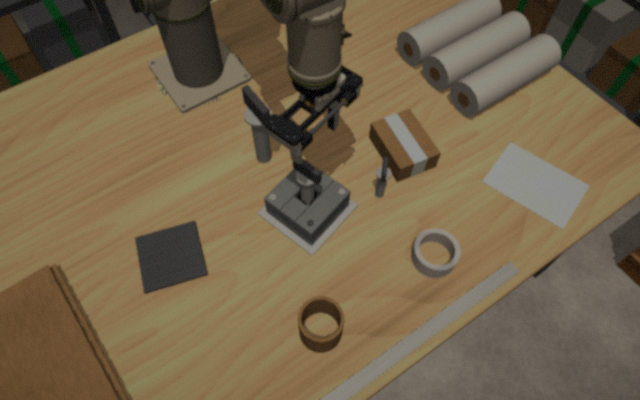

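carry_out(motion=[0.0117,0.01,0.0125,-0.13,0,-0.48,1,0,0,0,0,0,0,1,0,0.025,0,0,0,0,1,0,0.025,0,0,0,0,1,0,0,0,0,0,0,1])

```text
t: 3.0
tool_pos: [0.5348, -0.0075, 0.2196]
orientation: [-0.268, 2.076, -2.085]
force: [-0.3, -0.2, -0.7]
opening: 0.0929
```

```bash
python3 - <<'E'
from h import *
to([.537,.0045,.178])
for n in("scene","top"):
    im=imaging.read_camera(n); cx,cy=(307,178) if n=="scene" else (320,220)
    cv2.imwrite(f"pics/{n}2.png",cv2.resize(im[cy-60:cy+60,cx-75:cx+75],None,fx=5,fy=5,interpolation=2))
E
```

```text
t 3.0 pos [ 0.5348 -0.0075  0.2196] F [-0.3 -0.2 -0.7] T [ 0.03  0.06 -0.02] open 0.0929 q [-0.11 -0.04  1.7  -0.    1.48  1.2 ]
tool shift mm [ -5.1  41.6 -11.2]
jaw dir yaw deg -75.05 y axis [ 0.0051 -0.0039 -1.    ]
```

View pics/scene2.png

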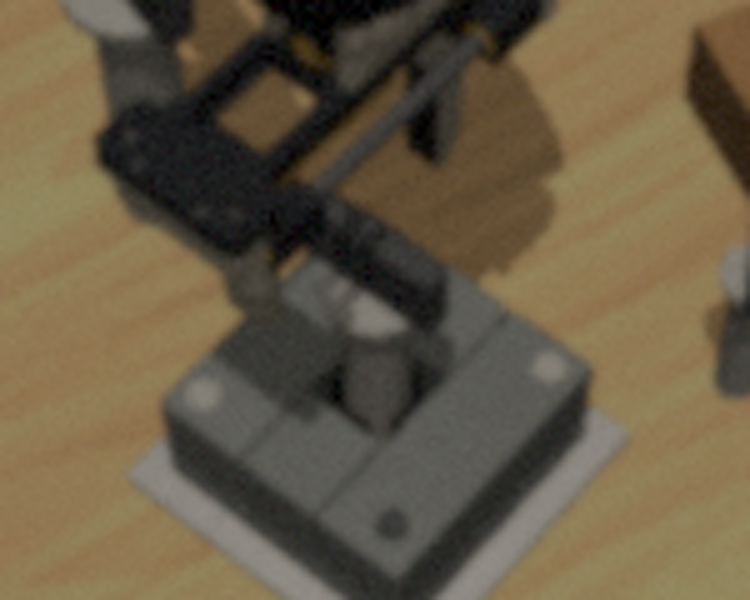

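View pics/top2.png

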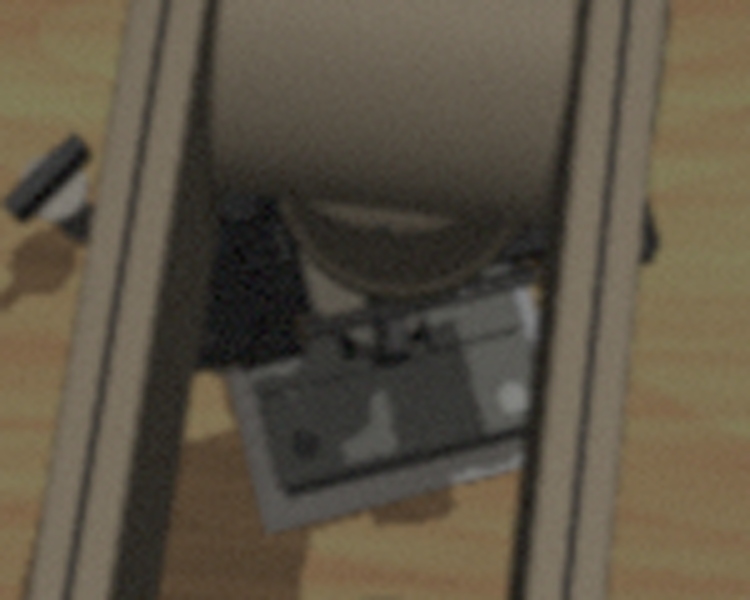

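carry_out(motion=[-0.005,0,-0.011,-0.15,0,0.3,1,0,0,0,0,0,0,1,0,0,0,0,0,0,1,0,0,0,0,0,0,1,0,0,0,0,0,0,1])

```text
t: 3.6
tool_pos: [0.5411, 0.005, 0.2293]
orientation: [-0.248, 2.069, -2.076]
force: [-0.3, 0.5, -0.0]
opening: 0.0933
```

```bash
python3 - <<'E'
from h import *
to([.537,.0045,.178])
E
```

```text
t 3.6 pos [0.5411 0.005  0.2293] F [-0.3  0.5 -0. ] T [-0.03  0.04  0.02] open 0.0933 q [-0.09 -0.05  1.69  0.    1.48  1.22]
tool shift mm [ 5.2 51.2 -0.9]
jaw dir yaw deg -75.07 y axis [ 2.280e-02 -7.000e-04 -9.997e-01]
```

carry_out(motion=[0,0,0,0,0,0,1,0,0,0,0,0,0,1,0,0,0,0,0,0,1,0,0,0,0,0,0,1,0,0,0,0,0,0,1])

```text
t: 4.1
tool_pos: [0.5411, 0.005, 0.2293]
orientation: [-0.249, 2.069, -2.076]
force: [0.2, -0.2, 0.1]
opening: 0.093
```

```bash
python3 - <<'E'
from h import *
to([.537,.0045,.178]);to([.537,.0045,.178]); print(axes()[0]["dq"].round(4))
E
```

```text
t 4.1 pos [0.5411 0.005  0.2293] F [ 0.2 -0.2  0.1] T [0.02 0.01 0.03] open 0.093 q [-0.09 -0.05  1.69  0.    1.48  1.22]
tool shift mm [ 5.2 51.2 -0.9]
jaw dir yaw deg -75.06 y axis [ 2.260e-02 -7.000e-04 -9.997e-01]
t 4.1 pos [0.5411 0.005  0.2293] F [ 0.2 -0.2  0.1] T [0.02 0.01 0.03] open 0.093 q [-0.09 -0.05  1.69  0.    1.48  1.22]
tool shift mm [ 5.2 51.2 -0.9]
jaw dir yaw deg -75.06 y axis [ 2.260e-02 -7.000e-04 -9.997e-01]
[-0.0013  0.0014  0.0006 -0.0007  0.0007 -0.0007]
```

carry_out(motion=[0.005,0.01,-0.001,-0.34,0.7,-1.25,1,0,0,0,0,0,0,1,0,0,0,0,0,0,1,0,0,0,0,0,0,1,0,0,0,0,0,0,1])

```text
t: 4.6
tool_pos: [0.5354, 0.0046, 0.2175]
orientation: [-0.264, 2.092, -2.091]
force: [-0.0, 0.4, 1.7]
opening: 0.0932
```

```bash
python3 - <<'E'
from h import *
to([.537,.0045,.178])
E
```

```text
t 4.6 pos [0.5354 0.0046 0.2175] F [-0.   0.4  1.7] T [ 0.02 -0.02  0.01] open 0.0932 q [-0.09 -0.03  1.69 -0.    1.48  1.24]
tool shift mm [-1.7 39.5  0.5]
jaw dir yaw deg -75.83 y axis [-3.5e-03 -4.0e-04 -1.0e+00]
```

carry_out(motion=[-0.0015,0.012,0.0005,0,-1.3,-0.15,1,0,0.012,0,0,0,0,1,0,0.007,0,0,0,0,1,0,0.003,0,0,0,0,1,0,0,0,0,0,0,1])

```text
t: 5.1
tool_pos: [0.5364, 0.0045, 0.1795]
orientation: [-0.293, 2.079, -2.079]
force: [-0.4, 0.1, 0.7]
opening: 0.0929
```

```bash
python3 - <<'E'
from h import *
to([.537,.0045,.178])
E
```

```text
t 5.1 pos [0.5364 0.0045 0.1795] F [-0.4  0.1  0.7] T [ 0.03 -0.01  0.02] open 0.0929 q [-0.09  0.    1.73 -0.    1.42  1.21]
tool shift mm [-0.6  1.5  0.2]
jaw dir yaw deg -74.4 y axis [-0.0075 -0.001  -1.    ]
```

carry_out(motion=[-0.0005,0.001,0,0.1,0,0.3,1,0,0,0,0,0,0,-1,0,0,0,0,0,0,-1,0,0,0,0,0,0,-1,0,0,0,0,0,0,-1], squeeze=60)

```text
t: 5.6
tool_pos: [0.5375, 0.0046, 0.1795]
orientation: [-0.284, 2.074, -2.077]
force: [0.1, 0.6, 0.3]
opening: 0.0655
```

carry_out(motion=[0,0,0,0,0,0,-1,0,0,0,0,0,0,-1,0,0,0,0,0,0,-1,0,0,0,0,0,0,-1,0,0,0,0,0,0,-1])

```text
t: 6.1
tool_pos: [0.5378, 0.0046, 0.18]
orientation: [-0.283, 2.074, -2.077]
force: [0.6, -0.3, 0.6]
opening: 0.0254
```

```bash
python3 - <<'E'
from h import *
to([.537,.0045,.178])
E
```

```text
t 6.1 pos [0.5378 0.0046 0.18  ] F [ 0.6 -0.3  0.6] T [-0.01  0.01  0.03] open 0.0254 q [-0.09 -0.    1.73 -0.    1.41  1.21]
tool shift mm [ 0.8  2.  -0.2]
jaw dir yaw deg -74.41 y axis [ 0.0011 -0.0015 -1.    ]
```

carry_out(motion=[0,0,0,0,0,0,-1,0,0,0,0,0,0,-1,0,0,0,0,0,0,-1,0,0,0,0,0,0,-1,0,0,0,0,0,0,-1])

```text
t: 6.6
tool_pos: [0.5378, 0.0045, 0.18]
orientation: [-0.283, 2.073, -2.077]
force: [0.4, 0.1, 0.2]
opening: 0.0137
```

```bash
python3 - <<'E'
from h import *
to([.537,.0045,.178])
E
```

```text
t 6.6 pos [0.5378 0.0045 0.18  ] F [0.4 0.1 0.2] T [-0.02 -0.03  0.08] open 0.0137 q [-0.09 -0.    1.73 -0.    1.41  1.21]
tool shift mm [ 0.8  2.  -0.3]
jaw dir yaw deg -74.4 y axis [ 0.0011 -0.0017 -1.    ]
```

carry_out(motion=[0,0,0,0,8,0,-1,0,-0.001,0,0,8,0,-1,0,-0.001,0,0,8,0,-1,0,-0.001,0,0,5,0,-1,0,0,0,0,0,0,-1])

```text
t: 7.1
tool_pos: [0.5366, 0.0042, 0.1801]
orientation: [-0.262, -2.084, 2.09]
force: [0.2, 0.5, 2.2]
opening: 0.0137
```

```bash
python3 - <<'E'
from h import *
to([.5378,.0045,.178])
for n in("scene","top"):
    im=imaging.read_camera(n); cx,cy=(307,178) if n=="scene" else (320,220)
    cv2.imwrite(f"pics/{n}3.png",cv2.resize(im[cy-60:cy+60,cx-75:cx+75],None,fx=5,fy=5,interpolation=2))
E
```

```text
t 7.1 pos [0.5366 0.0042 0.1801] F [0.2 0.5 2.2] T [ 0.09 -0.27 -0.2 ] open 0.0137 q [-0.09 -0.    1.73 -0.    1.41  1.74]
tool shift mm [-1.   2.1 -0.6]
jaw dir yaw deg -104.4 y axis [-0.0023 -0.0026 -1.    ]
```

View pics/scene3.png

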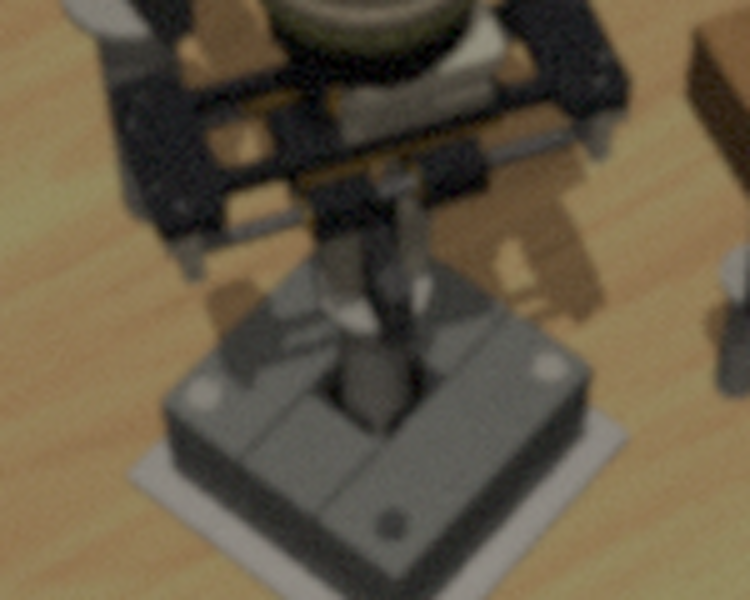

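carry_out(motion=[0,-0.001,0,0,-8.5,0,-1,0,-0.002,0,0,-8.5,0,-1,0,-0.002,0,0,-8.5,0,-1,0,-0.002,0,0,-8.5,0,-1,0,-0.002,0,0,-8.5,0,-1])

```text
t: 7.7
tool_pos: [0.535, 0.0057, 0.1813]
orientation: [-0.511, 1.942, -1.935]
force: [5.7, -0.7, -13.2]
opening: 0.0136
```

```bash
python3 - <<'E'
from h import *
to([.5378,.0045,.178])
E
```

```text
t 7.7 pos [0.535  0.0057 0.1813] F [  5.7  -0.7 -13.2] T [-0.31 -1.92 -0.31] open 0.0136 q [-0.09 -0.    1.73  0.    1.42  0.98]
tool shift mm [-1.9  3.3  2.4]
jaw dir yaw deg -60.85 y axis [-0.0074  0.0013 -1.    ]
```

carry_out(motion=[-0.001,-0.002,0.001,0.2,-8,0.3,-1,0,-0.002,0,0,-8,0,-1,0,0,0,0,8.5,0,-1,0,-0.002,0,0,8.5,0,-1,0,-0.002,0,0,8.5,0,-1])

```text
t: 8.2
tool_pos: [0.535, 0.004, 0.182]
orientation: [-0.387, 2.02, -2.02]
force: [6.0, -2.7, -13.4]
opening: 0.0136
```

```bash
python3 - <<'E'
from h import *
to([.5378,.0045,.178])
E
```

```text
t 8.2 pos [0.535 0.004 0.182] F [  6.   -2.7 -13.4] T [-0.74 -1.85  0.44] open 0.0136 q [-0.09 -0.01  1.73 -0.    1.42  1.11]
tool shift mm [-2.8  3.9  0.5]
jaw dir yaw deg -68.63 y axis [-6.1e-03 -8.0e-04 -1.0e+00]
```

carry_out(motion=[-0.001,-0.0025,0,0.1,8.5,0.3,-1,-0.0005,-0.0025,0,0,8.5,0,-1,-0.0005,-0.0025,0,0,8.5,0,-1,-0.0005,-0.0025,0,0,8.5,0,-1,0,-0.001,0,0,-8.5,0,-1])

```text
t: 8.7
tool_pos: [0.5354, 0.0045, 0.1834]
orientation: [-0.092, -2.17, 2.172]
force: [2.6, 4.1, -1.3]
opening: 0.0133
```

carry_out(motion=[0,-0.0025,0,0,-8.5,0,-1,-0.0005,-0.0025,0,0,-8.5,0,-1,-0.0005,-0.0025,0,0,-8.5,0,-1,-0.0005,-0.0025,0,0,-8.5,0,-1,-0.0005,-0.0025,0,0,-8.5,0,-1])

```text
t: 9.2
tool_pos: [0.5355, 0.0055, 0.1852]
orientation: [-0.649, 1.849, -1.837]
force: [6.6, -1.3, -16.3]
opening: 0.0138
```

```bash
python3 - <<'E'
from h import *
to([.5378,.0045,.178])
E
```

```text
t 9.2 pos [0.5355 0.0055 0.1852] F [  6.6  -1.3 -16.3] T [-0.61 -2.05 -0.3 ] open 0.0138 q [-0.09  0.    1.72  0.    1.44  0.82]
tool shift mm [-1.3  7.1  2.2]
jaw dir yaw deg -51.92 y axis [-0.0145  0.0015 -0.9999]
```

carry_out(motion=[-0.0008,-0.0025,0.0006,0.5,-6,0.6,-1,-0.0005,-0.001,0.0005,0.2,8.5,0.3,-1,-0.001,-0.0025,0.0005,0,8.5,0.2,-1,-0.001,-0.0025,0.0003,0,8.5,0.2,-1,-0.001,-0.0025,0,0,8.5,0.2,-1])

```text
t: 9.7
tool_pos: [0.5346, 0.0043, 0.186]
orientation: [-0.203, 2.126, -2.118]
force: [2.1, -2.2, -12.4]
opening: 0.0135
```

carry_out(motion=[-0.001,-0.0025,0,0,8.5,0.2,-1,-0.001,-0.0025,0,0,8.5,0.2,-1,-0.001,-0.0025,0,0,8.5,0.2,-1,-0.0005,-0.001,0,0,-8.5,0,-1,-0.0005,-0.0025,0,0,-8.5,0.2,-1])

```text
t: 10.2
tool_pos: [0.5343, 0.0044, 0.1871]
orientation: [-0.033, 2.21, -2.201]
force: [5.3, 0.9, -19.3]
opening: 0.0136
```

```bash
python3 - <<'E'
from h import *
to([.5378,.0045,.178])
E
```

```text
t 10.2 pos [0.5343 0.0044 0.1871] F [  5.3   0.9 -19.3] T [ 0.23 -1.53 -0.37] open 0.0136 q [-0.09 -0.02  1.74  0.    1.42  1.45]
tool shift mm [-3.5  9.1  0.1]
jaw dir yaw deg -88.24 y axis [ 3.0e-04  4.2e-03 -1.0e+00]
```

carry_out(motion=[-0.001,-0.0025,0,0,-8.5,0,-1,-0.001,-0.003,0.0003,0,-8.5,0,-1,-0.001,-0.003,0.0004,0,-8.5,0.1,-1,-0.0008,-0.003,0.0005,0,-8.5,0.1,-1,-0.0008,-0.003,0.0006,0,-8.5,0.1,-1])

```text
t: 10.7
tool_pos: [0.5351, 0.0045, 0.189]
orientation: [-0.731, 1.774, -1.753]
force: [4.3, -1.0, -15.7]
opening: 0.0138
```

carry_out(motion=[-0.0005,0,0.0005,0,8.5,0.1,-1,-0.0008,-0.002,0.0006,0,8.5,0.1,-1,-0.001,-0.003,0.0004,0,8.5,0.1,-1,-0.001,-0.003,0.0003,0,8.5,0.1,-1,-0.001,-0.003,0,0,8.5,0,-1])

```text
t: 11.2
tool_pos: [0.5359, 0.0029, 0.1901]
orientation: [-0.071, 2.213, -2.194]
force: [5.2, -0.9, -16.2]
opening: 0.0134
```

```bash
python3 - <<'E'
from h import *
to([.5378,.0045,.178])
E
```

```text
t 11.2 pos [0.5359 0.0029 0.1901] F [  5.2  -0.9 -16.2] T [-0.33 -1.54  0.31] open 0.0134 q [-0.09 -0.    1.71  0.01  1.45  1.43]
tool shift mm [-2.1 12.1 -1.4]
jaw dir yaw deg -87.16 y axis [-0.015   0.0084 -0.9999]
```

carry_out(motion=[-0.001,-0.003,0,0.25,8.5,0.4,-1,-0.001,-0.003,0,0.25,8.5,0.4,-1,-0.0005,0,0,0,-8.5,0.1,-1,-0.001,-0.002,0,0,-8.5,0.1,-1,-0.001,-0.003,0,0,-8.5,0.1,-1])

```text
t: 11.7
tool_pos: [0.5362, 0.0045, 0.1913]
orientation: [-0.214, 2.128, -2.122]
force: [3.4, -0.2, -18.7]
opening: 0.0136
```

carry_out(motion=[-0.001,-0.003,0.0002,0,-8.5,0.1,-1,-0.001,-0.003,0.0003,0,-8.5,0.1,-1,-0.001,-0.003,0.0004,0,-8.5,0.1,-1,-0.0008,-0.003,0.0005,0,-8.5,0.1,-1,-0.0005,0,0.0005,0,8.5,0.1,-1])

```text
t: 12.2
tool_pos: [0.5373, 0.0041, 0.1928]
orientation: [-0.644, 1.855, -1.834]
force: [0.1, -3.4, 8.2]
opening: 0.0134
```

```bash
python3 - <<'E'
from h import *
to([.5378,.0045,.178])
for n in("scene",):
    im=imaging.read_camera(n); cx,cy=(307,178) if n=="scene" else (320,220)
    cv2.imwrite(f"pics/{n}4.png",cv2.resize(im[cy-60:cy+60,cx-75:cx+75],None,fx=5,fy=5,interpolation=2))
E
```

```text
t 12.2 pos [0.5373 0.0041 0.1928] F [ 0.1 -3.4  8.2] T [-1.29  0.15  0.33] open 0.0134 q [-0.09  0.    1.71  0.    1.45  0.82]
tool shift mm [-0.7 14.8  0.2]
jaw dir yaw deg -52.13 y axis [-0.0141  0.0062 -0.9999]
```

View pics/scene4.png

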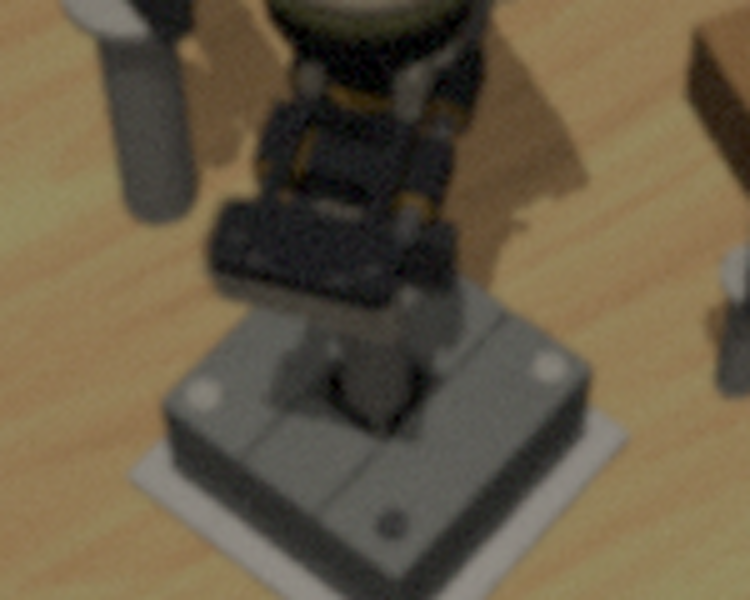

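carry_out(motion=[-0.0003,-0.002,0,0.3,8.5,0.2,-1,-0.0005,-0.003,0,0.2,8.5,0.2,-1,-0.0005,-0.003,0,0,8.5,0.1,-1,-0.0005,-0.003,0,0,8.5,0.1,-1,-0.0005,-0.003,0,0,8.5,0.1,-1])

```text
t: 12.75
tool_pos: [0.5352, 0.0037, 0.1947]
orientation: [-0.102, -2.162, 2.16]
force: [5.9, -0.3, -16.8]
opening: 0.0132
```

carry_out(motion=[-0.0005,-0.003,0,0.1,8.5,0.1,-1,-0.0005,-0.001,0,0,-8.5,0.1,-1,-0.0005,-0.002,0,0,-8.5,0.1,-1,-0.0005,-0.003,0,0,-8.5,0.1,-1,-0.0005,-0.003,0,0,-8.5,0.1,-1])

```text
t: 13.25
tool_pos: [0.5356, 0.0055, 0.1965]
orientation: [-0.358, 2.05, -2.038]
force: [6.5, -3.5, -17.5]
opening: 0.0136
```

carry_out(motion=[-0.0005,-0.003,0.0002,0,-8.5,0.1,-1,-0.0005,-0.003,0.0003,0,-8.5,0.1,-1,-0.0005,-0.003,0.0003,0.1,-8.5,0.1,-1,-0.0005,-0.001,0.0003,0.1,8.5,0.1,-1,-0.0005,-0.002,0.0003,0,8.5,0.1,-1])

```text
t: 13.75
tool_pos: [0.5358, 0.0032, 0.1981]
orientation: [-0.512, 1.948, -1.937]
force: [4.3, -2.3, -16.5]
opening: 0.0135
```

```bash
python3 - <<'E'
from h import *
to([.5378,.0045,.178])
E
```

```text
t 13.75 pos [0.5358 0.0032 0.1981] F [  4.3  -2.3 -16.5] T [-1.02 -1.33  0.44] open 0.0135 q [-0.09 -0.01  1.71  0.    1.46  0.98]
tool shift mm [-2.5 20.1  0. ]
jaw dir yaw deg -61.07 y axis [-0.0116  0.0024 -0.9999]
```

carry_out(motion=[-0.001,-0.003,0.0003,0.2,8.5,0.2,-1,-0.001,-0.003,0,0.1,8.5,0.1,-1,-0.001,-0.003,0,0,8.5,0.1,-1,-0.001,-0.003,0,0,8.5,0.1,-1,-0.001,-0.003,0,0,8.5,0.1,-1])

```text
t: 14.25
tool_pos: [0.5356, 0.004, 0.2]
orientation: [-0.241, -2.081, 2.086]
force: [4.2, -0.8, -14.8]
opening: 0.0136
```

carry_out(motion=[-0.0005,-0.001,0,0,-8.5,0.1,-1,-0.0005,-0.002,0,0,-8.5,0.1,-1,-0.001,-0.003,0,0,-8.5,0.1,-1,-0.001,-0.003,0,0,-8.5,0.1,-1,-0.001,-0.003,0.0002,0,-8.5,0.1,-1])

```text
t: 14.75
tool_pos: [0.5368, 0.0052, 0.2014]
orientation: [-0.51, 1.958, -1.942]
force: [4.1, -3.6, -15.4]
opening: 0.0137
```

carry_out(motion=[-0.001,-0.003,0.0003,0,-8.5,0.1,-1,-0.001,-0.003,0.0003,0,-8.5,0.1,-1,-0.0005,-0.001,0.0003,0.1,8.5,0.1,-1,-0.0005,-0.002,0.0003,0.1,8.5,0.1,-1,-0.0005,-0.003,0.0003,0,8.5,0.1,-1])

```text
t: 15.25
tool_pos: [0.5369, 0.0032, 0.2029]
orientation: [-0.395, 2.036, -2.025]
force: [4.7, -1.0, -18.9]
opening: 0.0136
```

```bash
python3 - <<'E'
from h import *
to([.5378,.0045,.178])
for n in("scene",):
    im=imaging.read_camera(n); cx,cy=(307,178) if n=="scene" else (320,220)
    cv2.imwrite(f"pics/{n}5.png",cv2.resize(im[cy-60:cy+60,cx-75:cx+75],None,fx=5,fy=5,interpolation=2))
E
```

```text
t 15.25 pos [0.5369 0.0032 0.2029] F [  4.7  -1.  -18.9] T [-0.37 -1.35  0.33] open 0.0136 q [-0.09 -0.    1.69 -0.    1.47  1.12]
tool shift mm [-1.7 24.9 -0.7]
jaw dir yaw deg -69.12 y axis [-0.0206  0.0017 -0.9998]
```

View pics/scene5.png

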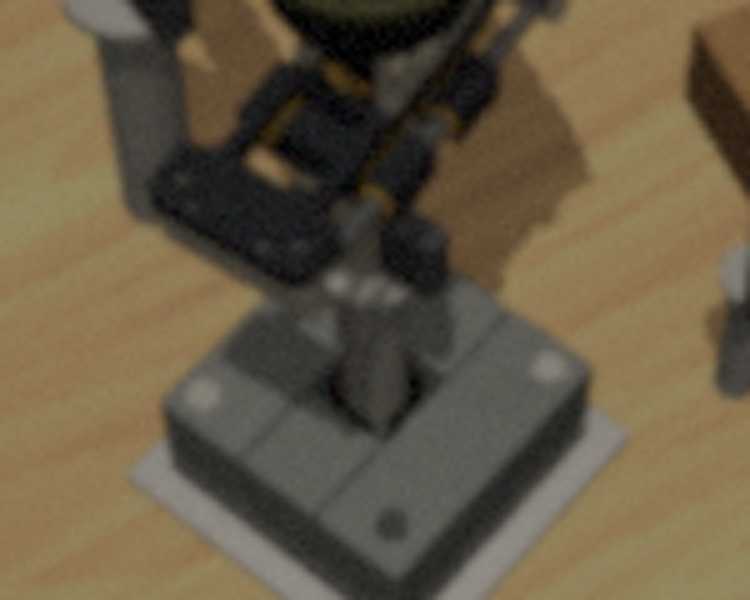

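carry_out(motion=[-0.001,-0.003,0.0003,0.2,8.5,0.4,-1,-0.001,-0.003,0,0.1,8.5,0.4,-1,-0.001,-0.003,0,0,8.5,0.3,-1,-0.001,-0.003,0,0,8.5,0.2,-1,-0.0005,-0.001,0,0,-8.5,0.1,-1])

```text
t: 15.8
tool_pos: [0.5357, 0.0045, 0.2045]
orientation: [-0.08, -2.172, 2.17]
force: [4.1, 2.9, -2.2]
opening: 0.0136
```

carry_out(motion=[-0.0005,-0.002,0,0,-8.5,0.1,-1,-0.001,-0.003,0,0,-8.5,0.1,-1,-0.001,-0.003,0,0,-8.5,0.2,-1,-0.001,-0.003,0.0002,0,-8.5,0.2,-1,-0.001,-0.003,0.0002,0.1,-8.5,0.2,-1])

```text
t: 16.3
tool_pos: [0.5363, 0.0048, 0.2068]
orientation: [-0.652, 1.845, -1.828]
force: [3.3, -4.1, -15.9]
opening: 0.0137
```

carry_out(motion=[-0.001,-0.003,0.0003,0.1,-8.5,0.2,-1,-0.0005,-0.001,0.0003,0.1,8.5,0.1,-1,-0.0005,-0.002,0.0003,0.1,8.5,0.2,-1,-0.0005,-0.003,0.0003,0.1,8.5,0.2,-1,-0.0005,-0.003,0.0003,0.1,8.5,0.2,-1])

```text
t: 16.8
tool_pos: [0.5344, 0.0028, 0.2083]
orientation: [-0.274, 2.096, -2.09]
force: [4.6, -1.9, -18.2]
opening: 0.014
```

```bash
python3 - <<'E'
from h import *
to([.5378,.0045,.178])
E
```

```text
t 16.8 pos [0.5344 0.0028 0.2083] F [  4.6  -1.9 -18.2] T [-0.53 -1.48  0.37] open 0.014 q [-0.09 -0.02  1.7   0.    1.47  1.23]
tool shift mm [-4.  30.2 -0.7]
jaw dir yaw deg -75.66 y axis [-0.0108  0.0017 -0.9999]
```

carry_out(motion=[-0.001,-0.003,0,0.1,8.5,0.3,-1,-0.001,-0.003,0,0,8.5,0.3,-1,-0.001,-0.003,0,0,8.5,0.2,-1,-0.0005,-0.001,0,0,-8.5,0.1,-1,-0.0005,-0.002,0,0,-8.5,0.1,-1])

```text
t: 17.3
tool_pos: [0.5343, 0.0045, 0.2101]
orientation: [-0.116, 2.177, -2.167]
force: [6.5, 0.8, -18.5]
opening: 0.0132
```

carry_out(motion=[-0.001,-0.003,0,0,-8.5,0.1,-1,-0.001,-0.003,0,0,-8.5,0.1,-1,-0.001,-0.003,0,0,-8.5,0.1,-1,-0.001,-0.003,0.0002,0,-8.5,0.1,-1,-0.001,-0.003,0.0003,0.1,-8.5,0.1,-1])

```text
t: 17.8
tool_pos: [0.5373, 0.0055, 0.2201]
orientation: [-0.78, 1.722, -1.709]
force: [-0.2, 0.5, -5.0]
opening: 0.0138
```

```bash
python3 - <<'E'
from h import *
to([.5378,.0045,.178])
E
```

```text
t 17.8 pos [0.5373 0.0055 0.2201] F [-0.2  0.5 -5. ] T [-0.12 -0.05 -0.02] open 0.0138 q [-0.09 -0.03  1.68  0.01  1.49  0.63]
tool shift mm [ 0.5 42.1  1.3]
jaw dir yaw deg -41.13 y axis [-0.0036  0.0062 -1.    ]
```

carry_out(motion=[0,-0.008,0,0,0,0,-1,0,-0.012,0,0,0,0,-1,0,-0.012,0,0,0,0,-1,0,-0.01,0,0,0,0,-1,0,-0.005,0,0,0,0,-1])

```text
t: 18.3
tool_pos: [0.5362, 0.0059, 0.2705]
orientation: [-0.785, 1.723, -1.705]
force: [-0.4, -0.4, -5.2]
opening: 0.0135
```

```bash
python3 - <<'E'
from h import *
to([.465,-.318,.27])
for n in("scene",):
    im=imaging.read_camera(n); cx,cy=(307,168) if n=="scene" else (320,220)
    cv2.imwrite(f"pics/{n}6.png",cv2.resize(im[cy-60:cy+60,cx-75:cx+75],None,fx=5,fy=5,interpolation=2))
E
```

```text
t 18.3 pos [0.5362 0.0059 0.2705] F [-0.4 -0.4 -5.2] T [-0.03 -0.05  0.  ] open 0.0135 q [-0.09 -0.05  1.61  0.01  1.59  0.63]
tool shift mm [291.3  -1.4 158.5]
jaw dir yaw deg -40.95 y axis [-0.0068  0.0075 -0.9999]
```

View pics/scene6.png

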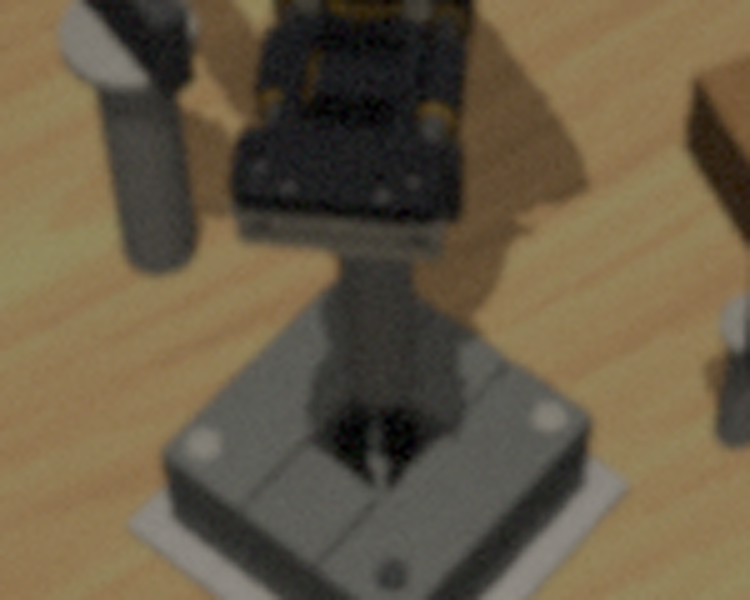

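carry_out(motion=[0.015,-0.002,0.008,0,0,0,-1,0.029,0,0.016,0,0,0,-1,0.029,0,0.016,0,0,0,-1,0.029,0,0.016,0,0,0,-1,0.029,0,0.016,0,0,0,-1])

```text
t: 18.85
tool_pos: [0.5054, -0.1404, 0.2733]
orientation: [-0.785, 1.718, -1.7]
force: [-0.3, -1.0, -5.1]
opening: 0.0138
```

carry_out(motion=[0.029,0,0.016,0,0,0,-1,0.029,0,0.016,0,0,0,-1,0.029,0,0.016,0,0,0,-1,0.02,0,0.011,0,0,0,-1,0.01,0,0.005,0,0,0,-1])

```text
t: 19.35
tool_pos: [0.4746, -0.2785, 0.2717]
orientation: [-0.782, 1.722, -1.704]
force: [-0.4, 0.2, -5.1]
opening: 0.0135
```

```bash
python3 - <<'E'
from h import *
to([.465,-.318,.2])
E
```

```text
t 19.35 pos [ 0.4746 -0.2785  0.2717] F [-0.4  0.2 -5.1] T [-0.03 -0.03  0.04] open 0.0135 q [-0.63 -0.01  1.57  0.    1.59  0.09]
tool shift mm [36.4 71.4 19.2]
jaw dir yaw deg -40.93 y axis [-0.004   0.0085 -1.    ]
```

carry_out(motion=[0.018,0.01,0.01,0.2,0,-0.1,-1,0.012,0.015,0.006,0.2,0,-0.1,-1,0.005,0.015,0.003,0,0,0,-1,0,0.015,0,0,0,0,-1,0,0.005,0,0,0,0,-1])

```text
t: 19.85
tool_pos: [0.4663, -0.3182, 0.2093]
orientation: [-0.779, 1.716, -1.713]
force: [-0.1, -0.2, -5.5]
opening: 0.0139
```

carry_out(motion=[0,0,0,0,0,0,-1,0,0,0,0,0,0,-1,0,0,0,0,0,0,-1,0,0,0,0,0,0,-1,0,0,0,0,0,0,-1])

```text
t: 20.35
tool_pos: [0.4676, -0.3157, 0.2099]
orientation: [-0.78, 1.714, -1.71]
force: [-0.4, -0.7, -4.8]
opening: 0.0135
```

```bash
python3 - <<'E'
from h import *
to([.465,-.318,.17])
for n in("scene","top"):
    im=imaging.read_camera(n); cx,cy=(172,218) if n=="scene" else (440,255)
    cv2.imwrite(f"pics/{n}7.png",cv2.resize(im[cy-75:cy+75,cx-90:cx+90],None,fx=4,fy=4,interpolation=2))
E
```

```text
t 20.35 pos [ 0.4676 -0.3157  0.2099] F [-0.4 -0.7 -4.8] T [-0.06 -0.1  -0.03] open 0.0135 q [-0.69  0.05  1.63  0.    1.47  0.03]
tool shift mm [ 3.5 39.9 -0.4]
jaw dir yaw deg -40.89 y axis [ 0.0011  0.0026 -1.    ]
```

View pics/scene7.png

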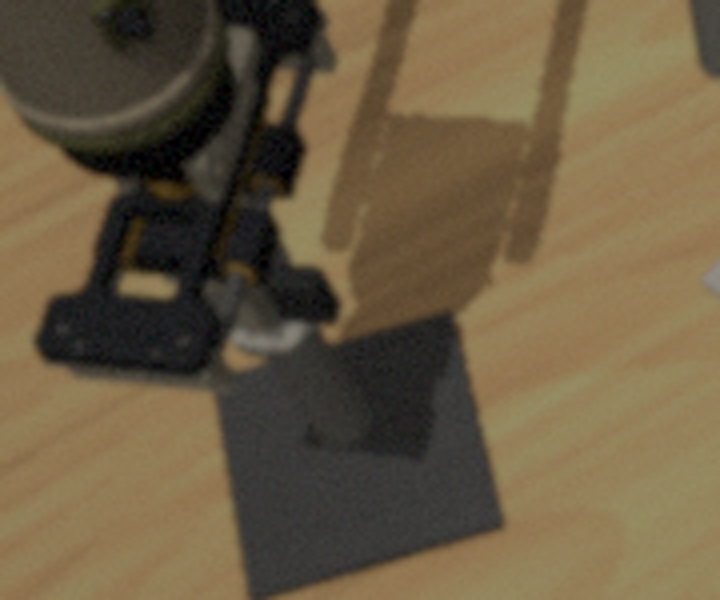

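View pics/top7.png

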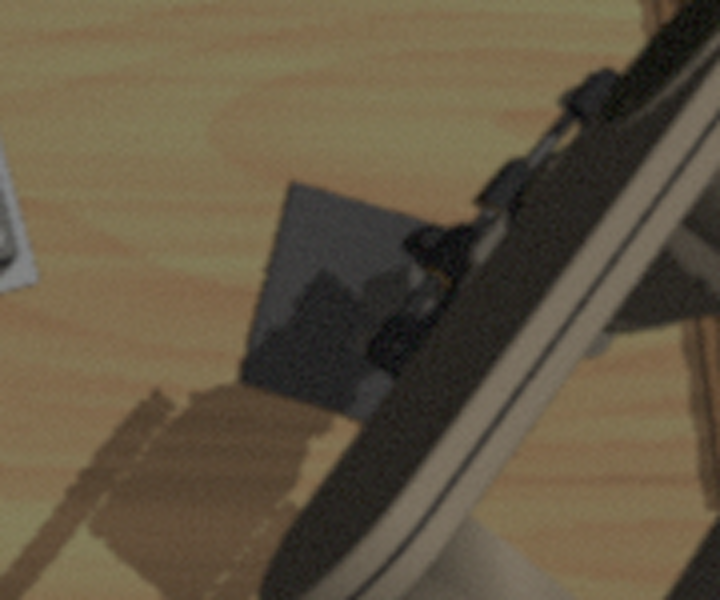

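```bash
python3 - <<'E'
from h import *
s,M=axes(); im=cv2.imread("pics/scene7.png")
p=s["tool_pos"]
for off,col in((0,(0,0,255)),):
  for h,r in((0,.015),(.062,.015),(.124,.015),(.127,.024)):
    t=np.linspace(0,2*np.pi,40); P=np.c_[p[0]+r*np.cos(t),p[1]+r*np.sin(t),np.full(40,p[2]-.158+h)]
    q=((proj("scene",P)-[82,143])*4+2).astype(np.int32); cv2.polylines(im,[q],True,col,1)
cv2.imwrite("pics/ov7.png",cv2.resize(im[250:500,180:430],None,fx=2.3,fy=2.3))
E
```

```text
(no output)
```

View pics/ov7.png

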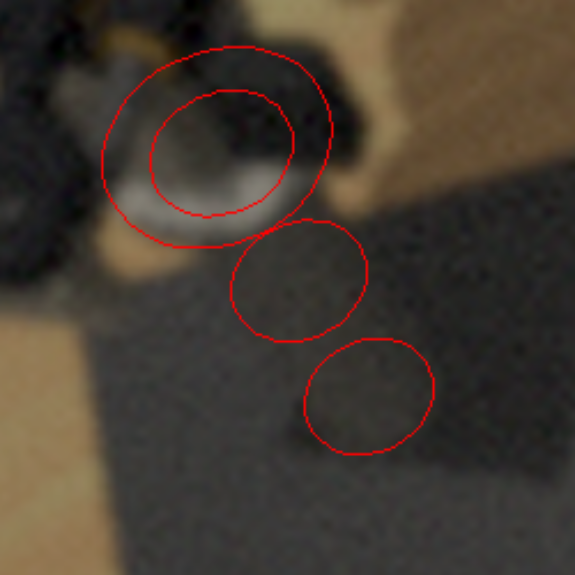

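carry_out(motion=[0.002,0.01,0,0.1,0,-0.1,-1,0.001,0.01,0,0,0,0,-1,0,0.008,0,0,0,0,-1,0,0.004,0,0,0,0,-1,0,0.001,0,0,0,0,-1])

```text
t: 20.95
tool_pos: [0.4649, -0.3182, 0.1733]
orientation: [-0.781, 1.713, -1.713]
force: [0.0, -0.2, -4.2]
opening: 0.0138
```

```bash
python3 - <<'E'
from h import *
to([.465,-.318,.168])
E
```

```text
t 20.95 pos [ 0.4649 -0.3182  0.1733] F [ 0.  -0.2 -4.2] T [-0.06 -0.03 -0.01] open 0.0138 q [-0.69  0.07  1.67  0.    1.4   0.02]
tool shift mm [-0.2  5.3 -0.1]
jaw dir yaw deg -40.93 y axis [ 5.e-04  5.e-04 -1.e+00]
```

carry_out(motion=[0,0.001,0,0,0,0,-1,0,0.001,0,0,0,0,-1,0,0.001,0,0,0,0,-1,0,0,0,0,0,0,-1,0,0,0,0,0,0,-1])

```text
t: 21.45
tool_pos: [0.4651, -0.3183, 0.1703]
orientation: [-0.781, 1.713, -1.713]
force: [0.2, 0.3, -5.3]
opening: 0.0138
```

carry_out(motion=[0,0.001,0,0,0,0,-1,0,0.001,0,0,0,0,-1,0,0,0,0,0,0,-1,0,0,0,0,0,0,-1,0,0,0,0,0,0,-1])

```text
t: 21.95
tool_pos: [0.4654, -0.3185, 0.1687]
orientation: [-0.781, 1.712, -1.713]
force: [0.7, 0.0, -4.7]
opening: 0.0135
```

```bash
python3 - <<'E'
from h import *
to([.465,-.318,.168])
E
```

```text
t 21.95 pos [ 0.4654 -0.3185  0.1687] F [ 0.7  0.  -4.7] T [-0.08 -0.02 -0.05] open 0.0135 q [-0.69  0.07  1.68  0.    1.39  0.02]
tool shift mm [-0.1  0.7 -0.7]
jaw dir yaw deg -40.92 y axis [ 1.6e-03 -4.0e-04 -1.0e+00]
```

carry_out(motion=[0,0.001,0,0,0,0,-1,0,0.001,0,0,0,0,-1,0,0,0,0,0,0,-1,0,0,0,0,0,0,-1,0,0,0,0,0,0,-1])

```text
t: 22.45
tool_pos: [0.4661, -0.3189, 0.1683]
orientation: [-0.779, 1.709, -1.715]
force: [0.2, 0.1, -1.4]
opening: 0.0138
```

```bash
python3 - <<'E'
from h import *
to([.465,-.318,.168])
E
```

```text
t 22.45 pos [ 0.4661 -0.3189  0.1683] F [ 0.2  0.1 -1.4] T [ 0.18  0.14 -0.02] open 0.0138 q [-0.69  0.07  1.68  0.    1.39  0.02]
tool shift mm [-0.   0.3 -1.4]
jaw dir yaw deg -40.92 y axis [ 0.0034 -0.0017 -1.    ]
```

carry_out(motion=[0,0.001,0,0,0,0,-1,0,0.001,0,0,0,0,-1,0,0,0,0,0,0,-1,0,0,0,0,0,0,-1,0,0,0,0,0,0,-1])

```text
t: 22.95
tool_pos: [0.4665, -0.3192, 0.1683]
orientation: [-0.779, 1.708, -1.716]
force: [-0.6, 0.0, -0.6]
opening: 0.0134
```

```bash
python3 - <<'E'
from h import *
to([.465,-.318,.168])
E
```

```text
t 22.95 pos [ 0.4665 -0.3192  0.1683] F [-0.6  0.  -0.6] T [0.23 0.23 0.01] open 0.0134 q [-0.69  0.07  1.68  0.    1.39  0.02]
tool shift mm [ 0.1  0.3 -1.9]
jaw dir yaw deg -40.92 y axis [ 0.0046 -0.0027 -1.    ]
```

carry_out(motion=[0,0,0,0,0,0,-1,0,0,0,0,0,0,-1,0,0,0,0,0,0,-1,0,0,0,0,0,0,-1,0,0,0,0,0,0,-1], squeeze=4)

```text
t: 23.45
tool_pos: [0.4668, -0.3193, 0.1683]
orientation: [-0.778, 1.707, -1.716]
force: [-1.5, 0.9, -0.4]
opening: 0.0141
```

```bash
python3 - <<'E'
from h import *
to([.465,-.318,.168])
E
```

```text
t 23.45 pos [ 0.4668 -0.3193  0.1683] F [-1.5  0.9 -0.4] T [ 0.19  0.15 -0.01] open 0.0141 q [-0.69  0.07  1.68  0.    1.39  0.02]
tool shift mm [ 0.1  0.3 -2.2]
jaw dir yaw deg -40.92 y axis [ 0.0051 -0.0029 -1.    ]
```

carry_out(motion=[0,0,-0.001,0.2,0,0,-1,0,0,0,0,0,0,-1,0,0,0,0,0,0,-1,0,0,0,0,0,0,-1,0,0,0,0,0,0,-1])

```text
t: 23.95
tool_pos: [0.466, -0.3187, 0.1683]
orientation: [-0.777, 1.703, -1.719]
force: [-0.6, 0.8, -1.3]
opening: 0.0141
```

```bash
python3 - <<'E'
from h import *
to([.465,-.318,.168])
E
```

```text
t 23.95 pos [ 0.466  -0.3187  0.1683] F [-0.6  0.8 -1.3] T [ 0.07  0.11 -0.01] open 0.0141 q [-0.69  0.07  1.68  0.    1.38  0.02]
tool shift mm [ 0.1  0.3 -1.2]
jaw dir yaw deg -40.92 y axis [ 0.0083 -0.0057 -0.9999]
```

carry_out(motion=[0,0,-0.0003,-0.5,0,0,-1,0,0,0,0,0,0,-1,0,0,0,0,0,0,-0.6,0,0,0,0,0,0,-0.5,0,0,0,0,0,0,-0.4])

```text
t: 24.45
tool_pos: [0.4664, -0.3192, 0.1689]
orientation: [-0.78, 1.711, -1.714]
force: [1.2, 0.9, -0.1]
opening: 0.0258
```

```bash
python3 - <<'E'
from h import *
to([.465,-.318,.168])
im=imaging.read_camera("scene"); cv2.imwrite("pics/scene8.png",cv2.resize(im[143:293,82:262],None,fx=4,fy=4,interpolation=2))
E
```

```text
t 24.45 pos [ 0.4664 -0.3192  0.1689] F [ 1.2  0.9 -0.1] T [ 0.01 -0.01 -0.  ] open 0.0258 q [-0.69  0.08  1.67  0.    1.39  0.02]
tool shift mm [ 0.   0.9 -1.8]
jaw dir yaw deg -40.92 y axis [ 2.6e-03 -8.0e-04 -1.0e+00]
```

View pics/scene8.png

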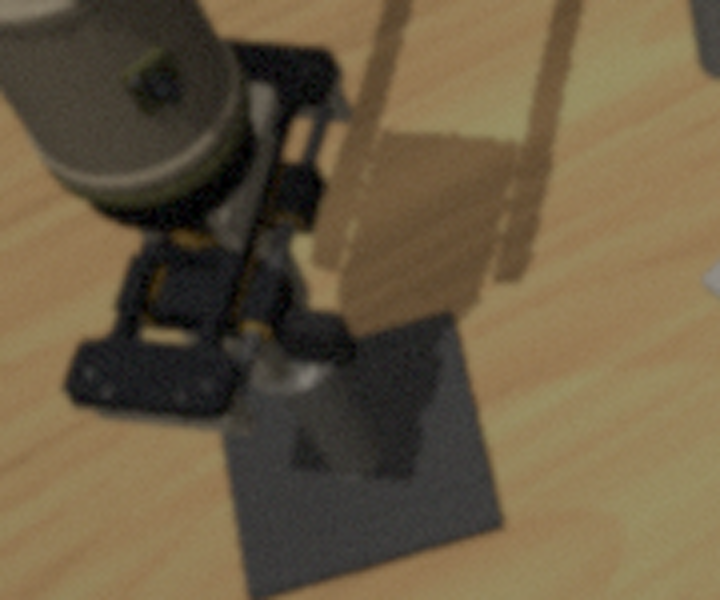

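carry_out(motion=[0,0,0,0,0,0,1,0,0,0,0,0,0,1,0,0,0,0,0,0,1,0,0,0,0,0,0,1,0,0,0,0,0,0,1])

```text
t: 25.0
tool_pos: [0.4665, -0.3192, 0.1693]
orientation: [-0.78, 1.71, -1.714]
force: [0.7, -0.4, 0.2]
opening: 0.0634
```

carry_out(motion=[0,0,0,0,0,0,1,0,-0.01,0,0,0,0,1,0,-0.02,0,0,0,0,1,0,-0.03,0,0,0,0,1,0,-0.03,0,0,0,0,1])

```text
t: 25.5
tool_pos: [0.4637, -0.3171, 0.2579]
orientation: [-0.784, 1.72, -1.707]
force: [0.9, -0.4, 1.0]
opening: 0.0928
```

carry_out(motion=[0,-0.03,0,0,0,0,1,0,-0.03,0,0,0,0,1,0,-0.02,0,0,0,0,1,0,-0.01,0,0,0,0,1,0,0,0,0,0,0,1])

```text
t: 26.0
tool_pos: [0.4651, -0.3183, 0.3611]
orientation: [-0.779, 1.709, -1.715]
force: [-0.6, 0.0, -0.7]
opening: 0.093
```

```bash
python3 - <<'E'
from h import *
to([.465,-.318,.168])
im=imaging.read_camera("scene"); cv2.imwrite("pics/scene9.png",im)
p=np.array([.466,-.318])
for h,r in((.01,.015),(.134,.015),(.137,.024)):
    t=np.linspace(0,2*np.pi,40); P=np.c_[p[0]+r*np.cos(t),p[1]+r*np.sin(t),np.full(40,h)]
    print(proj("scene",P).mean(0).round(1))
cv2.imwrite("pics/scene9z.png",cv2.resize(im[173:293,92:242],None,fx=5,fy=5,interpolation=2))
cv2.imwrite("pics/top9.png",imaging.read_camera("top"))
E
```

```text
t 26.0 pos [ 0.4651 -0.3183  0.3611] F [-0.6  0.  -0.7] T [-0.04 -0.05  0.01] open 0.093 q [-0.69  0.01  1.39  0.    1.74  0.02]
tool shift mm [  0.  193.1  -1.1]
jaw dir yaw deg -40.92 y axis [ 0.0038 -0.0019 -1.    ]
[170.3 256. ]
[155.2 231.3]
[154.8 230.8]
```

View pics/scene9.png

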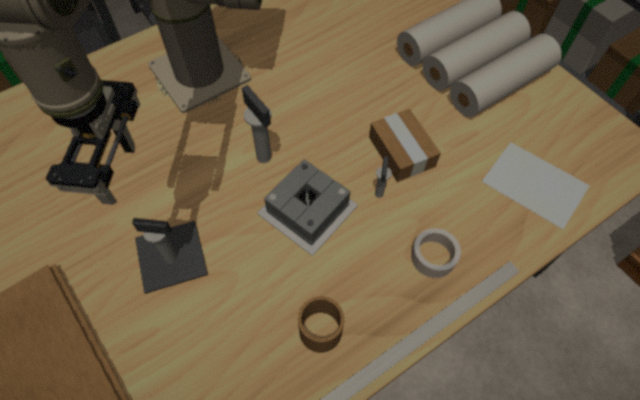

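View pics/scene9z.png

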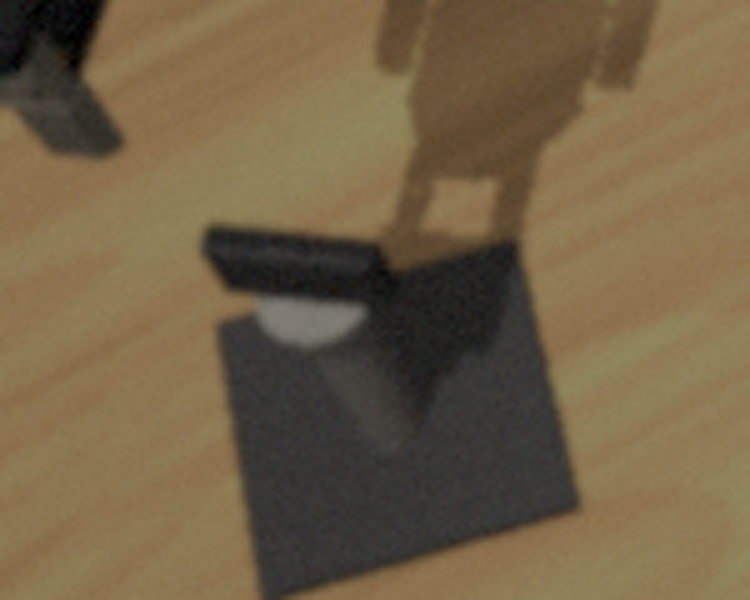

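The spindle stands upright near the middle of the plate: its foot is near pixel (170, 256) and its disc near (154, 233), matching the predicted positions. The base sits on its bed and the bystanders haven't moved. Handing in.

```bash
python3 - <<'E'
from plant import robot
print(robot.close_job())
E
```

```text
the job is handed in; nothing more can be done
None
```

I twisted the spindle loose by its wing handle with a gentle upward pull, set it down on the rest plate, let go and handed the job in at about 26 s of the 72 s allowed. The job gives no verdict, so what follows comes from my own readings and pictures.

- **Pull-out:** I swept the handle about 0.5 rad to either side. The upward pull was about 13–19 N at the readings, below the base's weight of about 21.6 N. The pictures taken during the pull showed the base seated on its bed. I couldn't read the base's lift directly, and forces between readings may have been higher.
- **Putting down:** I lowered the spindle until the force reading showed the plate was carrying its weight. I then eased the grip to 4 N, opened the fingers and withdrew straight up. While easing the grip, one small tilt correction went the wrong way, leaving the tool about 0.6 degrees off vertical. I corrected it as the fingers opened.
- **Last checks:** The final scene picture shows the spindle upright near the middle of the plate, with foot and disc within about 2 pixels of where an upright spindle should appear. The base is on its bed, the carton, tape roll and core look unmoved, and the gripper is clear with near-zero force. I judged the upright angle and stillness from this one picture only. I saved a last top view but did not check it.

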